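Load the spring tin dispenser in the meal kitchen

ROBOT

A 6-joint arm with a two-finger parallel gripper is mounted at the origin on the work surface. World frame = base frame: x ahead of the robot, y to its left, z up, the work surface at z = 0. Lengths are in m, angles in rad, forces in N, time in s.
With the tool pointing down it reaches from about 0.3 to 0.75 m from the base axis. Payload 8.5 kg.
Tool frame: the origin (TCP) lies midway between the tips of the shut fingers; the grasp point (between the pads) lies 19 mm behind it (r.grip_point_offset is the z of the grasp point in the tool frame, in m); z points along the fingers, y is the line along which they close (so a half turn about z gives the same grasp; the last joint's range is limited). The gripper opens to 85 mm and grips with 20 to 120 N. Pads are 22 mm wide; open, the fingers measure 114 mm over their backs; the gripper's body (76 mm by 85 mm) begins 54 mm behind the grasp point. The pads swing forward as they close: fully open they stand 13 mm farther back than shut.
Start: joints at [1.121, 0.381, 1.297, -0, 1.464, -0.215], TCP at [0.128, 0.535, 0.231] pointing down, gripper open.
Joint ranges: [-3.11, 3.11], [-0.89, 2.33], [0.22, 2.48], [-1.42, 4.56], [0.17, 2.85], [-2.88, 2.88]. Speed limits (rad/s): [2.39, 2.39, 3.14, 3.14, 3.14, 3.14].

INTERFACE

Orientations are given as a unit quaternion [w, x, y, z].
In Python, from plant import r, cams, job, find_in, trace gives the robot as it stands.
- The arm moves only by the shell command python3 -m inch 'ROWS'. ROWS is a JSON object of lists of equal length, an entry for each row: "slide": the shift along the tool's x, y, z in mm, a list of three; "delta_rot": the turn, a rotation vector about the tool's x, y, z in rad, a list of three; "gripper": the closure in counts, from 0 (fully open) to 255 (shut). In form: {"slide": [[tx, ty, tz], ...], "delta_rot": [[rx, ry, rz], ...], "gripper": [gripper, ...]}. A call has 1 to 20 rows; each row shifts and turns the commanded pose from where the row before left it, along the tool's axes as they then stand; what a row does not reach is not made up. A row lasts 1/12 s, in which the tool goes at most 41.7 mm and 7.16 degrees, less where a joint would pass 70% of its speed; a pose out of reach is approached as far as the arm can. A call is refused whole if a number of a shift passes 41.7 or a number of a turn 0.125, either way. A call with a gripper value outside its range is refused whole. The fingers move at their own pace and stop on an object; the grip force is fixed at half the most. Time passes only in rows, so rows that do not move let the fingers close. It gives the time, the measured TCP pose, the force, the opening and the grip force at its end, in the units of the state.
- r.read_state(): the state, without advancing time (a new reading comes with each control period).
- cams.get_image(name): name is "scene" or "top" or "wrist"; returns a dict with "frame" (384x512x3 uint8, red, green, blue), "depth" (384x512 float32, m along the optical axis (not along the pixel's ray), 0 where there is no reading), "intrinsics" (3x3 intrinsics, pixels), "dist_coeffs" ([k1, k2, p1, p2, k3] as OpenCV has them; the pictures are not rectified), "R" (3x3) and "t" (3): a world point X has camera coordinates R X + t. Camera axes: x right, y down, z forward; pixel columns grow to the right and rows downward; lengths in m; the calibration is good to about 2 mm. A picture is of the moment at which its call begins.
- job.close_job(): hands the job in; it is judged then, once.
Trained networks look in the newest picture that a camera, given by its name, has taken for a name from the list of things; names that differ only in an ending like _2 or _b are one class to them, and where a whole thing is asked for, a point or a joint stands for the part that bears it (a point fixed in the world has none). Each returns a list of dicts, best first, with "confidence" (0 to 1); they miss things now and then, are a little off and sometimes report something else, mostly with a low value. They report only what shows in the picture. A call takes as long as a camera call. They do not tell look-alikes from the thing itself.
- find_in(camera, label): "xy" ([column, row] in pixels, amid what is visible of it).
- trace(camera, label): "mask" (384x512 bool, what is visible of it) and "xy" ([column, row] in pixels, amid what is visible of it).
The state is a dict: "t": time; "joints": joint angles; "joint_vel": joint speeds; "joint_efforts": joint torques, N m; "eef_pos": TCP position; "tool_rot": TCP orientation; "force": force on the tool from outside, world axes, zero at the start; "torque": the same for the moment, N m; "grip_width": finger opening in m; "grip_force": force on a finger pad.
Only numpy, scipy, OpenCV 4.12 (cv2) and the standard library are available. Lean on these libraries where they do the work, as an engineer would, in place of code of your own. Each camera call takes 0.05 s, during which the arm holds its last target. There are 200 camera calls.

TASK

Take the turner off the top of the tin dispenser and lay it flat in the utensil tray; only then put every lidded tin from the table into the dispenser, flat with the lid up, pushing each down against the spring until both catches have snapped over its lid. When all the tins are held under the catches, put the dust cover squarely on the dispenser, and leave the other things on the table standing where they are.

Things in the scene. Friction and masses are not known exactly. Their poses are not given: they have to be found in the camera images.
- dispenser: Spring dispenser for lidded tins, fixed. Origin: underside centre of its grey base (190 x 110 x 20 mm), on the table; z up; x along the well's long side. Well: two end panels 84 mm wide, inner faces at x = +-57.5 mm; four corner guides, inner faces at y = +-30.5 mm, only at 44 < |x| < 61 mm. The long sides are open between the guides: fingers holding a tin across its width can go down there.
- mouth (a point): On the well's axis, level with the underside of the two catches, 162 mm above the table. Catches: black noses 30 mm wide, one at the middle of each end panel, out to x = +-49 mm, flat below, sloped above. A tin let into the well rests on the slopes, underside at 177 mm. Pushed down (5 to 20 N) until its lid is 2 to 5 mm under this level, both snap over the lid; the spring then holds it up to them.
- platform (a joint): How far the spring platform has sunk, m: 0 = empty, its top 160 mm above the table; 0.130 = bottom stop. About 0.028 with one tin under the catches and 0.030 more for each further one: pressing the next tin in pushes the pile one tin deeper. Spring 80 N/m, about 8 N at the top; it roughly balances the weight of the tins.
- rim (a point): Centre of the dispenser's rim, 208 mm above the table. The last 12 mm of the well's walls flare outward up to the rim as a funnel; there the dispenser is 138 (x) x 84 (y) mm outside.
- turner: Kitchen turner, flat wooden handle and flat steel blade, 241 mm long along x, 0.16 kg. Origin: underside, on the handle's centre line, at its balance point. Handle 24 mm wide, 14 mm thick, x = -119 to +41 mm; blade 64 mm wide, 6 mm thick, x = +39 to +121 mm. At the start it lies across the dispenser's rim.
- tray: Shallow aluminium utensil tray, fixed, 290 (x) x 130 (y) x 19 mm outside, walls and floor 5 mm. Origin: centre of its underside.
- cover: Steel dust cover: flat cap 162 (x) x 102 (y) x 16 mm with a skirt 12 mm deep (inside 154 x 94 mm); on top a black bar handle along x, 110 mm long, 14 mm wide, 36 to 50 mm above the origin. Origin: centre of the skirt's lower edge. Seated, its plate rests on the dispenser's rim, origin 196 mm above the table, long sides together, either way round, 5 to 8 mm of play. 0.35 kg.
- tin0: Lidded steel food tin, 110 (x) x 56 (y) x 30 (z) mm, flat lid, 0.16 to 0.25 kg. Origin: centre of its underside; z up. Goes into the dispenser flat, lid up, long side along the dispenser's x, either way round. Absent in some starts.
- tin1: Lidded steel food tin, 110 (x) x 56 (y) x 30 (z) mm, flat lid, 0.16 to 0.25 kg. Origin: centre of its underside; z up. Goes into the dispenser flat, lid up, long side along the dispenser's x, either way round. Absent in some starts.
- tin2: Lidded steel food tin, 110 (x) x 56 (y) x 30 (z) mm, flat lid, 0.16 to 0.25 kg. Origin: centre of its underside; z up. Goes into the dispenser flat, lid up, long side along the dispenser's x, either way round. Absent in some starts.
- tin3: Lidded steel food tin, 110 (x) x 56 (y) x 30 (z) mm, flat lid, 0.16 to 0.25 kg. Origin: centre of its underside; z up. Goes into the dispenser flat, lid up, long side along the dispenser's x, either way round. Absent in some starts.
- sauce: Bystander: red squeeze bottle, 60 mm across, 170 mm tall; origin under its centre.
- bowl: Bystander: green plastic bowl, 150 mm across, 60 mm tall; origin under its centre.
- jar: Bystander: glass jar, 72 mm across, 100 mm tall; origin under its centre.
- cup: Bystander: steel cup, 76 mm across, 85 mm tall; origin under its centre.
- can: Bystander: can, 74 mm across, 110 mm tall; origin under its centre.
- cheese: Bystander: low cardboard box 100 x 100 x 35 mm; origin under its centre.
Things that resemble listed ones, but are neither listed nor needed, are in the scene too. What is shaped like the tin2 but blue or orange is not meant.

How it is judged:
On the way, in this order (a step that is already met when the one before it is completed fails the run):
1. the turner lies flat in the utensil tray (x of turner in the frame of tray between -0.03 and 0.03 m and y of turner in the frame of tray between -0.06 and 0.06 m and z of turner in the frame of tray below 0.011 m and angle between turner's own z axis and vertical below 0.08 rad), for 0.2 s.
2. every tin present lies flat in the dispenser, under the catches (x of tin0 in the frame of dispenser between -0.008 and 0.008 m and y of tin0 in the frame of dispenser between -0.008 and 0.008 m and z of tin0 in the frame of dispenser between 0.02 and 0.135 m and angle between each of tin0, tin1, tin2, tin3's own z axis and vertical below 0.06 rad and x of tin1 in the frame of dispenser between -0.008 and 0.008 m and y of tin1 in the frame of dispenser between -0.008 and 0.008 m and z of tin1 in the frame of dispenser between 0.02 and 0.135 m and x of tin2 in the frame of dispenser between -0.008 and 0.008 m and y of tin2 in the frame of dispenser between -0.008 and 0.008 m and z of tin2 in the frame of dispenser between 0.02 and 0.135 m and x of tin3 in the frame of dispenser between -0.008 and 0.008 m and y of tin3 in the frame of dispenser between -0.008 and 0.008 m and z of tin3 in the frame of dispenser between 0.02 and 0.135 m), for 0.2 s.
3. the dust cover sits on the dispenser (horizontal distance between cover and dispenser below 0.012 m and z of cover in the frame of dispenser between 0.19 and 0.201 m and angle between cover's own z axis and vertical below 0.05 rad and angle between the x axis of cover and the x axis of dispenser, either way round below 0.15 rad), for 0.2 s.
At the end, for the whole second after the job is handed in: Turner flat in the tray; every tin present within 8 mm of the dispenser's axis in x and y, level within 0.06 rad, underside below 135 mm (under the catches); cover within 12 mm of the axis, origin 190 to 201 mm up, level within 0.05 rad, aligned within 0.15 rad; all at rest (all of step 1 and all of step 2 and all of step 3 and linear speed of each of tin0, tin1, tin2, tin3, cover, turner below 0.02 m/s); the robot touches nothing.
It fails at once if a bystander is pushed more than 60 mm aside or tipped over (distance of any of sauce, bowl, jar, cup, can, cheese from where it was at the start of the episode above 0.06 m or angle between any of sauce, bowl, jar, cup, can, cheese's own z axis and vertical above 0.6 rad).
Of tin0, tin1, tin2, tin3 only 2 to 4 are there at a start; the rules pass over those that are not, and their reading is None.
At some moment in a run one of tin0, tin1, tin2, tin3, cover may be knocked a few centimetres aside while the robot is not near it.
It also fails if it takes over 210 s, if anything falls off the work surface, if the arm or the gripper's body presses on something with over 40 N, if the wrist force passes 120 N, or if a joint passes its speed limit or range.

## Working session

There is one attempt and no reset: what is moved stays moved. The work goes in short steps, Python scripts to look and compute and a shell command to move; the robot and the scene stay as the last step left them, time stands still between calls to the robot, and variables do not carry over. Pictures are saved under pics/ and viewed, at most 14 in all, crops included, and the job is handed in when it is done.

```bash
ls; mkdir -p pics
cat > h.py <<'E'
import numpy as np, cv2
from plant import r, cams, job, find_in, trace
def snap(n): return cams.get_image(n)
def world(im, uv, d=None, z=None):
    """pixels Nx2 -> world, using depth d (default depth image) or plane height z"""
    uv=np.atleast_2d(np.asarray(uv,float)); K=im["intrinsics"]
    n=cv2.undistortPoints(uv[:,None],K,im["dist_coeffs"])[:,0]
    ray=np.c_[n,np.ones(len(n))]; R,t=im["R"],im["t"]; c=-R.T@t
    if z is not None:
        w=ray@R; return c+w*((z-c[2])/w[:,2])[:,None]
    if d is None: d=im["depth"][uv[:,1].round().astype(int),uv[:,0].round().astype(int)]
    return (ray*np.asarray(d).reshape(-1,1)-t)@R
def cloud(im,mask):
    v,u=np.nonzero(mask&(im["depth"]>0)); return world(im,np.c_[u,v])
def rect(P):
    """min-area rectangle of points: centre, sizes(long,short), angle of long side"""
    (cx,cy),(w,h),a=cv2.minAreaRect((P[:,:2]*1000).astype(np.float32))
    a=np.radians(a)
    if w<h: w,h,a=h,w,a+np.pi/2
    a=(a+np.pi/2)%np.pi-np.pi/2
    return np.round([cx,cy,w,h],1),round(a,3)
def top(P,band=.006,q=97):
    z=np.percentile(P[:,2],q); return P[abs(P[:,2]-z)<band],z
E
python3 - <<'E'
from h import *
for n in ("scene","top"):
    im=snap(n); cv2.imwrite(f"pics/{n}0.png",im["frame"][:,:,::-1])
    print(n,-im["R"].T@im["t"])
    for l in ["turner","tray","dispenser","cover","tin0","sauce","bowl","jar","cup","can","cheese"]:
        for o in trace(n,l):
            if o["confidence"]<.2: continue
            P=cloud(im,o["mask"])
            if len(P)<20: continue
            T,z=top(P); print(l,round(o["confidence"],2),np.round(o["xy"]),len(T),round(z*1000),*rect(T), im["frame"][o["mask"]].mean(0).round())
E
```

```text
pics
scene [1.13588377 0.54492149 0.98458968]
turner 0.75 [262. 171.] 259 224 [453.2 -58.5 163.9  23.8] 0.076 [178. 161. 151.]
turner 0.41 [317. 278.] 575 34 [582.8 227.9 111.7  54.7] -0.157 [176. 176. 183.]
tray 0.86 [191. 167.] 317 21 [ 509.4 -444.   293.   137.9] 0.025 [199. 200. 202.]
tray 0.69 [280. 176.] 7 208 [526.8 -14.3  17.1  11.7] -1.18 [217. 218. 221.]
dispenser 0.6 [275. 204.] 86 201 [486.4 -56.2 136.4  80.8] 0.278 [124. 124. 125.]
cover 0.55 [222. 189.] 99 52 [ 535.3 -268.3  106.7   17.8] -0.008 [161. 162. 169.]
cover 0.24 [401. 231.] 249 102 [286.9 305.3  61.   61. ] -0.329 [157. 157. 157.]
tin0 0.89 [317. 281.] 574 34 [582.8 227.9 111.7  54.7] -0.157 [177. 177. 184.]
tin0 0.82 [351. 304.] 648 34 [588.6 345.  107.5  56.1] -0.213 [183. 183. 191.]
tin0 0.78 [389. 280.] 562 33 [432.8 365.6 110.4  57.6] 1.528 [ 58.  99. 185.]
tin0 0.68 [341. 212.] 377 33 [332.2 103.7 109.   57.5] -0.579 [208. 123.  57.]
tin0 0.57 [345. 250.] 502 33 [444.4 223.6 112.   56. ] 0.054 [182. 181. 188.]
bowl 0.9 [211. 266.] 267 62 [780.   -3.7 146.8 144.8] -1.121 [ 59. 145.  78.]
jar 0.94 [401. 2
[... 1183 characters left out ...]
34 [444.1 220.2 108.6  55.8] 0.076 [206. 203. 214.]
sauce 0.83 [279. 133.] 48 171 [ 744.5 -177.7   25.1   24.3] 0.018 [162.  71.  29.]
bowl 0.78 [236. 128.] 153 61 [780.3  -6.2 145.3 145.2] 0.753 [ 47. 161.  72.]
jar 0.57 [160. 260.] 199 103 [285.2 303.3  60.7  58.8] 1.058 [190. 188. 194.]
cup 0.91 [313. 136.] 60 87 [ 736.8 -297.6   72.7   71.6] -0.037 [140. 137. 143.]
cup 0.42 [303. 191.] 105 51 [ 535.  -270.2  105.7   13. ] -0.036 [198. 195. 207.]
can 0.76 [326. 252.] 215 114 [ 286.8 -318.3   65.4   62.1] -1.219 [194. 192. 194.]
cheese 0.62 [188. 124.] 437 39 [787.8 181.1  98.8  98.5] 0.058 [222. 177. 109.]
cheese 0.5 [307. 190.] 105 51 [ 535.  -270.2  105.7   13. ] -0.036 [199. 196. 208.]
```

View pics/scene0.png

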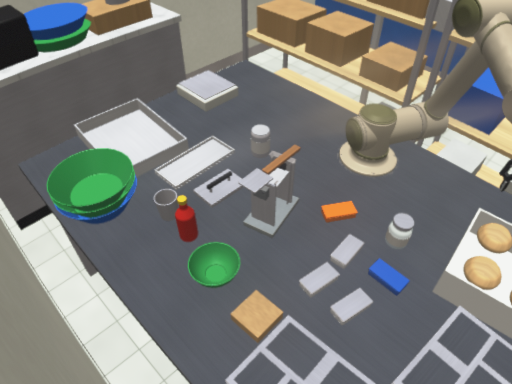

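View pics/top0.png

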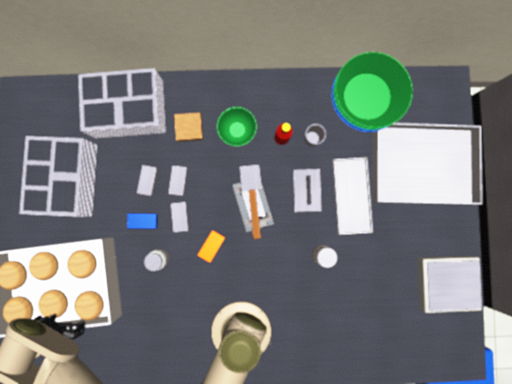

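Run:
```python
from plant import r
s=r.read_state(); print({k:s[k] for k in("t","eef_pos","tool_rot","force","grip_width")},r.grip_point_offset)
```

```text
{'t': 1.2, 'eef_pos': array([0.12791425, 0.53488867, 0.2313253 ]), 'tool_rot': array([-6.75597105e-06,  1.17103139e-01,  9.93119759e-01, -1.09740190e-05]), 'force': array([-0.07600504, -0.04768393,  0.45767502]), 'grip_width': 0.08557484788936447} -0.0187
```

Three grey tins: scene (317,278), (351,304), (345,250). The blue (389,280) and orange (341,212) ones are look-alikes. The tray that fits 290 x 130 is at scene (195,162) / top (353,195). The larger tray at top (430,165) does not fit. The cover is at scene (220,187), with a 106 x 14 bar. The turner lies on the dispenser with its handle toward the robot.

```bash
cat >> h.py <<'E'
from scipy.spatial.transform import Rotation as Ro
def plan(*targets):
    """targets (x,y,z mm, yaw of long axis): print turn + tool-frame shifts, successive, tool kept pointing down"""
    s=r.read_state(); p=np.array(s["eef_pos"])*1000; R=Ro.from_quat(np.roll(s["tool_rot"],-1)).as_matrix()
    yaw=np.arctan2(R[1,1],R[0,1]); print("t",round(s["t"],1),"tcp",p.round(1),"yaw_y",round(yaw,3),"tilt",R[:2,2].round(4),"F",np.round(s["force"],1),"w",round(s["grip_width"]*1000,1),"gf",round(s["grip_force"],1))
    for (x,y,z,a) in targets:
        d=yaw if a is None else a+np.pi/2
        rz=-(d-yaw); yaw=d; ty=np.array([np.cos(d),np.sin(d)]); tx=np.array([ty[1],-ty[0]])*-1
        v=np.array([x-p[0],y-p[1]]); print(" rz %.3f  then x %.1f y %.1f z %.1f"%(rz,v@tx,v@ty,p[2]-z)); p=np.array([x,y,z])
E
python3 -c "
from h import *
plan((488,-58,330,.076))"
```

```text
t 1.2 tcp [127.9 534.9 231.3] yaw_y 1.336 tilt [-0. -0.] F [-0.1 -0.   0.5] w 85.6 gf 0.0
 rz -0.311  then x -314.0 y -618.5 z -98.7
```

```bash
python3 -m inch '{"slide":[[0,0,-33],[0,0,-33],[0,0,-33],[-18.5,-36.4,0],[-18.5,-36.4,0],[-18.5,-36.4,0],[-18.5,-36.4,0],[-18.5,-36.4,0],[-18.5,-36.4,0],[-18.5,-36.4,0],[-18.5,-36.4,0],[-18.5,-36.4,0],[-18.5,-36.4,0],[-18.5,-36.4,0],[-18.5,-36.4,0],[-18.5,-36.4,0],[-18.5,-36.4,0],[-18.5,-36.4,0],[-18.5,-36.4,0],[-18.5,-36.4,0]],"delta_rot":[[0,0,-0.104],[0,0,-0.104],[0,0,-0.104],[0,0,0],[0,0,0],[0,0,0],[0,0,0],[0,0,0],[0,0,0],[0,0,0],[0,0,0],[0,0,0],[0,0,0],[0,0,0],[0,0,0],[0,0,0],[0,0,0],[0,0,0],[0,0,0],[0,0,0]],"gripper":[0,0,0,0,0,0,0,0,0,0,0,0,0,0,0,0,0,0,0,0]}'
python3 - <<'E'
from h import *
im=snap("wrist"); cv2.imwrite("pics/w1.png",im["frame"][:,:,::-1]); print(-im["R"].T@im["t"])
for o in trace("wrist","turner"):
    P=cloud(im,o["mask"]); print(o["confidence"],o["xy"],len(P))
    H=P[(P[:,2]>.217)&(P[:,2]<.228)]; B=P[(P[:,2]>.209)&(P[:,2]<.217)]
    for q in(H,B):
        if len(q)>20: print(len(q),rect(q),np.median(q[:,2]))
plan((488,-58,208,.076))
E
```

```text
t: 2.87
eef_pos: [0.4898, -0.0599, 0.3304]
tool_rot: [0.0, -0.038, 0.999, -0.0]
force: [-0.0, -0.5, 0.9]
grip_width: 0.0852
grip_force: 0.0
[ 0.40744535 -0.06611995  0.47215277]
0.78 [262.8, 204.4] 10239
5502 (array([445.4, -58.6, 159.1,  24. ]), np.float64(0.079)) 0.2205707770821109
4704 (array([494.4, -54.4, 221.5,  63.9]), np.float64(0.073)) 0.21278325457561245
0.65 [453.2, 122.5] 3419
t 3.0 tcp [491.2 -62.2 328.9] yaw_y 1.643 tilt [-0.0016 -0.0002] F [ 0.4  0.5 -0.5] w 85.3 gf 0.0
 rz -0.004  then x 2.9 y 4.4 z 120.9
```

View pics/w1.png

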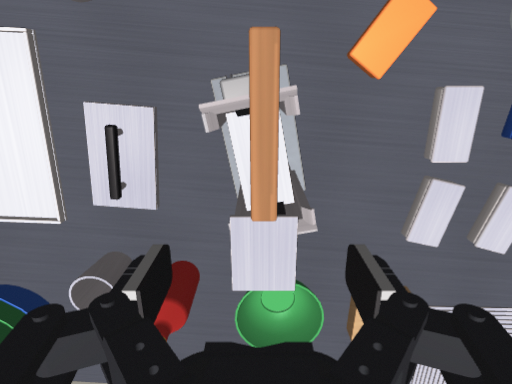

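```bash
python3 -m inch '{"slide":[[6.2,7.2,30],[0,0,30],[0,0,0],[0,0,0]],"delta_rot":[[0,0,-0.004],[0,0,0],[0,0,0],[0,0,0]],"gripper":[80,80,80,80]}'; python3 -c "
from h import *
plan((484.5,-55.5,208,.077))"
```

```text
t: 3.3
eef_pos: [0.4821, -0.0507, 0.2704]
tool_rot: [-0.001, -0.041, 0.999, 0.0]
force: [1.2, -0.7, 1.5]
grip_width: 0.0583
grip_force: 0.0
t 3.3 tcp [482.1 -50.7 270.4] yaw_y 1.652 tilt [-0.0018  0.0006] F [ 1.2 -0.7  1.5] w 58.3 gf 0.0
 rz 0.005  then x -2.0 y -5.0 z 62.4
```

```bash
python3 -m inch '{"slide":[[-2,-5,20],[0,0,22],[0,0,20],[0,0,0],[0,0,0],[0,0,0],[0,0,0],[0,0,0],[0,0,0],[0,0,0]],"delta_rot":[[0,0,0.005],[0,0,0],[0,0,0],[0,0,0],[0,0,0],[0,0,0],[0,0,0],[0,0,0],[0,0,0],[0,0,0]],"gripper":[80,80,80,80,255,255,255,255,255,255]}'; python3 -c "
from h import *
plan((484.5,-55.5,330,None),(509,-445,330,.03),(509,-445,8,.03))"
```

```text
t: 4.13
eef_pos: [0.4858, -0.0565, 0.2105]
tool_rot: [0.002, -0.038, 0.999, -0.001]
force: [-0.8, -0.9, 6.6]
grip_width: 0.0225
grip_force: 59.7
t 4.1 tcp [485.8 -56.5 210.5] yaw_y 1.647 tilt [ 0.0041 -0.0021] F [-0.8 -0.9  6.6] w 22.5 gf 59.7
 rz -0.000  then x 1.3 y 1.1 z -119.5
 rz 0.046  then x -12.8 y -390.1 z 0.0
 rz -0.000  then x 0.0 y 0.0 z 322.0
```

```bash
python3 -m inch '{"slide":[[0,0,-10],[0,0,-25],[0,0,-30],[0,0,-30],[0,0,-25],[-1.3,-39,0],[-1.3,-39,0],[-1.3,-39,0],[-1.3,-39,0],[-1.3,-39,0],[-1.3,-39,0],[-1.3,-39,0],[-1.3,-39,0],[-1.3,-39,0],[-1.3,-39,0],[0,0,0],[0,0,0],[0,0,0]],"delta_rot":[[0,0,0],[0,0,0],[0,0,0],[0,0,0],[0,0,0.046],[0,0,0],[0,0,0],[0,0,0],[0,0,0],[0,0,0],[0,0,0],[0,0,0],[0,0,0],[0,0,0],[0,0,0],[0,0,0],[0,0,0],[0,0,0]],"gripper":[255,255,255,255,255,255,255,255,255,255,255,255,255,255,255,255,255,255]}'
python3 - <<'E'
from h import *
plan((509,-445,8,.03))
im=snap("wrist"); cv2.imwrite("pics/w2.png",im["frame"][:,:,::-1])
for l in("turner","tray"):
  for o in trace("wrist",l)[:2]:
    P=cloud(im,o["mask"]); print(l,o["confidence"],o["xy"],len(P),np.percentile(P[:,2],[5,50,95]).round(3),rect(P))
E
```

```text
t: 5.63
eef_pos: [0.5097, -0.445, 0.3289]
tool_rot: [0.0, -0.015, 1.0, -0.0]
force: [-0.1, 0.0, -0.9]
grip_width: 0.0224
grip_force: 59.3
t 5.6 tcp [ 509.7 -445.   328.9] yaw_y 1.601 tilt [ 0.0004 -0.0002] F [-0.1  0.  -0.9] w 22.4 gf 59.3
 rz 0.000  then x 0.7 y 0.0 z 320.9
turner 0.88 [257.9, 160.0] 18475 [0.331 0.339 0.34 ] (array([ 568.2, -443.8,  499. ,   84. ]), np.float64(0.033))
tray 0.9 [283.5, 124.1] 6533 [0.003 0.005 0.019] (array([ 506. , -443.2,  289.8,  137. ]), np.float64(0.032))
tray 0.64 [495.3, 132.2] 4639 [0.005 0.019 0.037] (array([495.8, -85. , 202.4,  57. ]), np.float64(0.289))
```

View pics/w2.png

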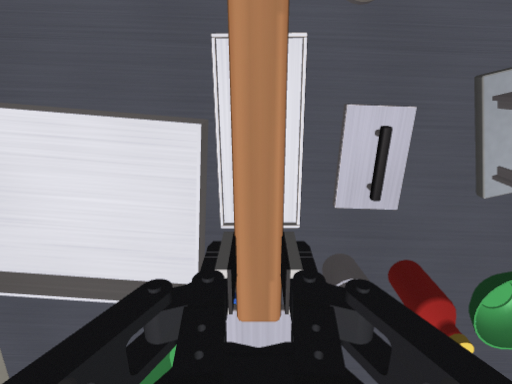

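```bash
python3 -m inch '{"slide":[[0,0,38],[0,0,40],[0,0,40],[0,0,40],[0,0,40],[0,0,40],[0,0,40],[0,0,28],[0,0,8],[0,0,4],[0,0,0],[0,0,0],[0,0,0],[0,0,0],[0,0,0],[0,0,-30],[0,0,-40],[0,0,-40]],"delta_rot":[[0,0,0],[0,0,0],[0,0,0],[0,0,0],[0,0,0],[0,0,0],[0,0,0],[0,0,0],[0,0,0],[0,0,0],[0,0,0],[0,0,0],[0,0,0],[0,0,0],[0,0,0],[0,0,0],[0,0,0],[0,0,0]],"gripper":[255,255,255,255,255,255,255,255,255,255,255,255,120,110,110,110,110,110]}'
python3 - <<'E'
from h import *
im=snap("top"); 
for o in trace("top","turner")[:2]:
    P=cloud(im,o["mask"]); print(o["confidence"],o["xy"],len(P),np.percentile(P[:,2],[5,50,95]).round(3),rect(P))
for l in("dispenser",):
  for o in trace("top",l)[:2]:
    P=cloud(im,o["mask"]); T=P[P[:,2]>.198]; print(l,o["confidence"],rect(T),rect(P))
im=snap("scene"); o=trace("scene","dispenser")[0];P=cloud(im,o["mask"]); T=P[P[:,2]>.198]; print(rect(T),rect(P))
for o in trace("scene","turner")[:1]:
    P=cloud(im,o["mask"]); print(o["confidence"],o["xy"],len(P),np.percentile(P[:,2],[5,50,95]).round(3),rect(P))
plan((486,-58,330,.27))
E
```

```text
t: 7.28
eef_pos: [0.5094, -0.4451, 0.1217]
tool_rot: [-0.0, -0.015, 1.0, 0.001]
force: [0.4, -0.4, 0.0]
grip_width: 0.0487
grip_force: 0.0
0.79 [349.3, 176.9] 361 [0.006 0.011 0.018] (array([ 578.5, -446.1,  112.6,   61.6]), np.float64(0.032))
dispenser 0.85 (array([485.3, -59.8, 136.7,  83.3]), np.float64(0.263)) (array([491.6, -60.8, 199.3, 113.6]), np.float64(0.247))
(array([486.7, -57.9, 135.6,  81.6]), np.float64(0.27)) (array([487.7, -58.6, 194.2, 112.7]), np.float64(0.267))
0.69 [186.3, 163.7] 545 [0.007 0.014 0.022] (array([ 513. , -448.8,  242.5,   78.3]), np.float64(0.015))
t 7.6 tcp [ 509.3 -444.9  119.3] yaw_y 1.601 tilt [-0.0012  0.0015] F [-0.4  0.6  0. ] w 49.0 gf 0.0
 rz -0.240  then x -80.8 y 379.1 z -210.7
```

```bash
python3 -m inch '{"slide":[[0,0,-40],[0,0,-40],[0,0,-40],[0,0,-40],[0,0,-40],[-10,38,0],[-10,38,0],[-10,38,0],[-10,38,0],[-10,38,0],[-10,38,0],[-10,38,0],[-10,38,0],[-10,38,0],[-10,38,0],[0,0,0],[0,0,0],[0,0,0]],"delta_rot":[[0,0,-0.12],[0,0,-0.12],[0,0,0],[0,0,0],[0,0,0],[0,0,0],[0,0,0],[0,0,0],[0,0,0],[0,0,0],[0,0,0],[0,0,0],[0,0,0],[0,0,0],[0,0,0],[0,0,0],[0,0,0],[0,0,0]],"gripper":[0,0,0,0,0,0,0,0,0,0,0,0,0,0,0,0,0,0]}'
python3 - <<'E'
from h import *
plan((444,222,200,.065))
im=snap("wrist"); cv2.imwrite("pics/w3.png",im["frame"][:,:,::-1])
for o in trace("wrist","dispenser")[:2]:
    P=cloud(im,o["mask"]); T=P[P[:,2]>.2]; B=P[(P[:,2]<.025)&(P[:,2]>.014)]; print(o["confidence"],o["xy"],len(T),rect(T),np.percentile(T[:,2],[50,99]),rect(B))
for o in trace("wrist","tin0"):
    P=cloud(im,o["mask"]); T,z=top(P,.005,90); print(o["confidence"],np.round(o["xy"]),len(T),rect(T),round(z,3),im["frame"][o["mask"]].mean(0).round())
E
```

```text
t: 9.08
eef_pos: [0.5046, -0.0527, 0.3194]
tool_rot: [-0.001, -0.135, 0.991, 0.0]
force: [0.0, -0.9, 0.4]
grip_width: 0.0854
grip_force: 0.0
t 9.1 tcp [504.6 -52.7 319.4] yaw_y 1.841 tilt [-0.0017  0.0003] F [ 0.  -0.9  0.4] w 85.4 gf 0.0
 rz 0.205  then x 42.7 y 278.1 z 119.4
0.65 [256.3, 138.7] 2688 (array([482.6, -57.1, 137.4,  84.1]), np.float64(0.265)) [0.20471751 0.20763308] (array([480.2, -57.8, 185. , 110.1]), np.float64(0.266))
0.28 [243.5, 310.9] 14 (array([493.9, -57.3,   9.2,   1.2]), np.float64(-1.294)) [0.3923715  0.39357042] (array([786. ,  -1.1, 109.6,  89.1]), np.float64(-1.351))
0.86 [411. 231.] 2210 (array([580.5, 228. , 110. ,  56.9]), np.float64(-0.147)) 0.03 [188. 186. 196.]
0.72 [409.  48.] 3872 (array([328. , 104.6, 109.5,  56.6]), np.float64(-0.548)) 0.03 [242. 161.  86.]
0.71 [450. 151.] 2816 (array([441.3, 222.7, 109.7,  55.5]), np.float64(0.086)) 0.03 [195. 192. 203.]
0.67 [474. 253.] 2043 (array([583.3, 344.2, 109.3,  57. ]), np.float64(-0.203)) 0.03 [185. 183. 192.]
0.66 [508. 169.] 142 (array([443.9, 312.3,  35.1,  14.8]), np.float64(0.456)) 0.029 [ 36.  61. 120.]
0.39 [133. 254.] 67 (array([ 725.7, -198.7,   27.9,    5.5]), np.float64(-0.464)) 0.109 [98. 30. 29.]
```

View pics/w3.png

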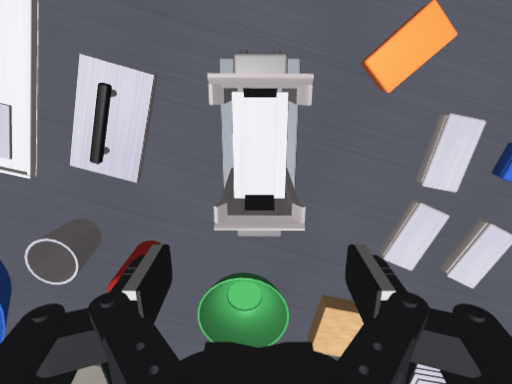

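Run:
```python
from h import *
plan((443.3,222.2,250,.078))
```

```text
t 9.2 tcp [504.7 -53.6 319.7] yaw_y 1.839 tilt [-0.0011  0.0002] F [-0.4  0.4 -0.2] w 85.6 gf 0.0
 rz 0.190  then x 39.7 y 279.8 z 69.7
```

```bash
python3 -m inch '{"slide":[[0,0,10],[0,0,10],[5,35,6],[5,35,6],[5,35,6],[5,35,6],[5,35,6],[5,35,6],[5,35,6],[4.7,34.8,6],[0,0,40],[0,0,40],[0,0,0],[0,0,0],[0,0,0]],"delta_rot":[[0,0,0.095],[0,0,0.095],[0,0,0],[0,0,0],[0,0,0],[0,0,0],[0,0,0],[0,0,0],[0,0,0],[0,0,0],[0,0,0],[0,0,0],[0,0,0],[0,0,0],[0,0,0]],"gripper":[0,0,0,0,0,0,0,0,0,0,0,0,0,0,0]}'
python3 - <<'E'
from h import *
im=snap("wrist")
for o in trace("wrist","tin0")[:3]:
    P=cloud(im,o["mask"]); T,z=top(P,.005,90); print(o["confidence"],np.round(o["xy"]),len(T),rect(T),round(z,3),im["frame"][o["mask"]].mean(0).round())
plan((443.3,222.2,11,.078))
E
```

```text
t: 10.48
eef_pos: [0.4441, 0.2228, 0.1742]
tool_rot: [0.001, -0.039, 0.999, 0.0]
force: [0.7, 0.7, 0.5]
grip_width: 0.0855
grip_force: 0.0
0.92 [403. 170.] 6113 (array([429.8, 366.3, 110.2,  56.5]), np.float64(1.536)) 0.03 [ 75. 126. 229.]
0.79 [258. 166.] 6078 (array([440.7, 223.5, 108.5,  56. ]), np.float64(0.078)) 0.03 [223. 221. 231.]
0.68 [255. 281.] 4010 (array([579.7, 228.5, 109.6,  56.3]), np.float64(-0.148)) 0.03 [215. 213. 222.]
t 10.6 tcp [444.1 223.  174.6] yaw_y 1.65 tilt [0.0041 0.001 ] F [ 0.4 -0.2 -0.1] w 85.6 gf 0.0
 rz 0.001  then x 0.8 y -0.7 z 163.6
```

```bash
python3 -m inch '{"slide":[[0.8,-0.7,38],[0,0,40],[0,0,40],[0,0,30],[0,0,12],[0,0,3.5],[0,0,0],[0,0,0],[0,0,0],[0,0,0],[0,0,0],[0,0,0],[0,0,-20],[0,0,-40],[0,0,-40],[0,0,-40],[0,0,-40],[0,0,-40],[0,0,-40],[0,0,-40]],"delta_rot":[[0,0,0],[0,0,0],[0,0,0],[0,0,0],[0,0,0],[0,0,0],[0,0,0],[0,0,0],[0,0,0],[0,0,0],[0,0,0],[0,0,0],[0,0,0],[0,0,0],[0,0,0],[0,0,0],[0,0,0],[0,0,0],[0,0,0],[0,0,0]],"gripper":[0,0,0,0,0,0,0,255,255,255,255,255,255,255,255,255,255,255,255,255]}'
python3 - <<'E'
from h import *
plan((484.9,-58.3,310,.266))
E
```

```text
t: 12.25
eef_pos: [0.4409, 0.2223, 0.3118]
tool_rot: [0.001, -0.04, 0.999, 0.0]
force: [2.2, 0.3, -1.4]
grip_width: 0.0547
grip_force: 65.2
t 12.2 tcp [440.9 222.3 311.8] yaw_y 1.651 tilt [0.0013 0.0003] F [ 2.2  0.3 -1.4] w 54.7 gf 65.2
 rz -0.186  then x 31.3 y -282.3 z 1.8
```

```bash
python3 -m inch '{"slide":[[0,0,0],[0,0,0],[4.2,-35.2,0],[4.2,-35.2,0],[4.2,-35.2,0],[4.2,-35.2,0],[4.2,-35.2,0],[4.2,-35.2,0],[4.2,-35.2,0],[4.2,-35.2,0],[0,0,0],[0,0,0],[0,0,0],[0,0,0]],"delta_rot":[[0,0,-0.093],[0,0,-0.093],[0,0,0],[0,0,0],[0,0,0],[0,0,0],[0,0,0],[0,0,0],[0,0,0],[0,0,0],[0,0,0],[0,0,0],[0,0,0],[0,0,0]],"gripper":[255,255,255,255,255,255,255,255,255,255,255,255,255,255]}'
python3 - <<'E'
from h import *
plan((484.9,-58.3,222,.266),(484.9,-58.3,188,.266))
im=snap("wrist"); cv2.imwrite("pics/w4.png",im["frame"][:,:,::-1])
for o in trace("wrist","tin0")[:2]:
    P=cloud(im,o["mask"]); T,z=top(P,.005,90); print(o["confidence"],np.round(o["xy"]),len(T),rect(T),round(z,3))
E
```

```text
t: 13.42
eef_pos: [0.4832, -0.057, 0.3092]
tool_rot: [0.0, -0.133, 0.991, 0.0]
force: [-0.0, -0.2, -1.5]
grip_width: 0.0543
grip_force: 65.2
t 13.4 tcp [483.2 -57.  309.2] yaw_y 1.838 tilt [0.0005 0.0001] F [-0.  -0.2 -1.5] w 54.3 gf 65.2
 rz 0.001  then x -1.3 y -1.7 z 87.2
 rz -0.000  then x 0.0 y 0.0 z 34.0
0.95 [408.  64.] 3869 (array([327.8, 104.2, 109.2,  56.1]), np.float64(-0.554)) 0.03
0.79 [411. 247.] 2155 (array([580.4, 228. , 109.6,  56.9]), np.float64(-0.146)) 0.03
```

View pics/w4.png

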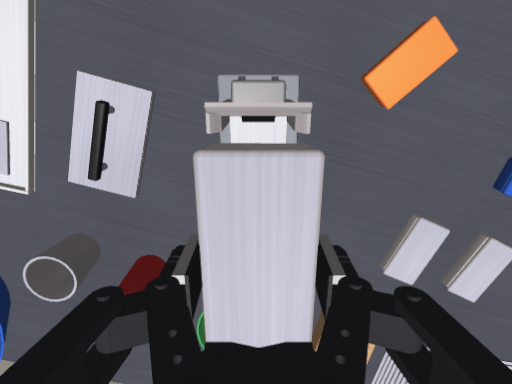

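Run:
```python
from h import *
im=snap("wrist")
d=im["depth"]; ok=d>0
v,u=np.nonzero(ok); P=world(im,np.c_[u,v]); 
m=(abs(P[:,2]-.328)<.006)&(u>180)&(u<335); Q=P[m]; print(len(Q),np.median(Q[:,2]),rect(Q))
a=.266; ex=np.array([np.cos(a),np.sin(a)]); ey=np.array([-ex[1],ex[0]])
print("tin lo edge along x",np.percentile(Q[:,:2]@ex,[.2,50])*1000,"y",np.percentile(Q[:,:2]@ey,[.5,99.5]).mean()*1000)
D=P[(P[:,2]>.2)&(P[:,2]<.212)]; D=D[np.hypot(D[:,0]-.484,D[:,1]+.058)<.1]
print("disp lo edge x",np.percentile(D[:,:2]@ex,[.2])*1000,"y",np.percentile(D[:,:2]@ey,[.5,99.5]).mean()*1000, "tcp",np.array([.4832,-.057])@ex*1000,np.array([.4832,-.057])@ey*1000, "484.9:",np.array([.4849,-.0583])@ex*1000,np.array([.4849,-.0583])@ey*1000)
s=im["depth"]
```

```text
23613 0.32763239493649965 (array([478.3, -58.2, 103.4,  73. ]), np.float64(0.268))
tin lo edge along x [394.75263174 437.1778589 ] y -181.65974303109834
disp lo edge x [381.67811041] y -181.97376942550886 tcp 451.2220776387614 -182.0161439305855 484.9: 452.520552325854 -183.7173092626387
```

```bash
python3 -m inch '{"slide":[[-0.9,-0.3,30],[0,0,40],[0,0,15],[0,0,0],[0,0,5],[0,0,5],[0,0,5],[0,0,5],[0,0,5],[0,0,5],[0,0,3],[0,0,0]],"delta_rot":[[0,0,0],[0,0,0],[0,0,0],[0,0,0],[0,0,0],[0,0,0],[0,0,0],[0,0,0],[0,0,0],[0,0,0],[0,0,0],[0,0,0]],"gripper":[255,255,255,255,255,255,255,255,255,255,255,255]}'
python3 - <<'E'
from h import *
plan((484.9,-58.3,138,None))
E
```

```text
t: 14.57
eef_pos: [0.4842, -0.058, 0.1902]
tool_rot: [-0.001, -0.133, 0.991, 0.0]
force: [-0.2, 0.3, -0.8]
grip_width: 0.0546
grip_force: 65.2
t 14.6 tcp [484.2 -58.  190.2] yaw_y 1.837 tilt [-0.0011  0.0004] F [-0.2  0.3 -0.8] w 54.6 gf 65.2
 rz -0.000  then x -0.6 y -0.5 z 52.2
```

```bash
python3 -m inch '{"slide":[[0,0,5],[0,0,6],[0,0,6],[0,0,6],[0,0,6],[0,0,6],[0,0,5],[0,0,4],[0,0,0],[0,0,0]],"delta_rot":[[0,0,0],[0,0,0],[0,0,0],[0,0,0],[0,0,0],[0,0,0],[0,0,0],[0,0,0],[0,0,0],[0,0,0]],"gripper":[255,255,255,255,255,255,255,255,255,255]}'
python3 - <<'E'
from h import *
plan((484.9,-58.3,139.5,None))
E
```

```text
t: 15.4
eef_pos: [0.4857, -0.0587, 0.1481]
tool_rot: [0.002, -0.133, 0.991, -0.001]
force: [0.4, -2.0, 6.5]
grip_width: 0.0548
grip_force: 66.3
t 15.4 tcp [485.7 -58.7 148.1] yaw_y 1.837 tilt [ 0.0042 -0.0017] F [ 0.4 -2.   6.5] w 54.8 gf 66.3
 rz -0.000  then x 0.7 y 0.6 z 8.6
```

```bash
python3 -m inch '{"slide":[[0,0,4],[0,0,3],[0,0,2],[0,0,0],[0,0,0],[0,0,0]],"delta_rot":[[0,0,0],[0,0,0],[0,0,0],[0,0,0],[0,0,0],[0,0,0]],"gripper":[255,255,255,255,255,255]}'
python3 - <<'E'
from h import *
plan((484.9,-58.3,139.5,None))
im=snap("top"); d=im["depth"]
v,u=np.nonzero(d>0); P=world(im,np.c_[u,v]); k=np.hypot(P[:,0]-.465,P[:,1]+.063)<.03; print(np.round(np.median(P[k],0),3))
E
```

```text
t: 15.9
eef_pos: [0.4858, -0.0587, 0.1392]
tool_rot: [0.002, -0.133, 0.991, -0.001]
force: [-0.1, -1.2, 7.4]
grip_width: 0.0546
grip_force: 66.5
t 15.9 tcp [485.8 -58.7 139.2] yaw_y 1.837 tilt [ 0.0041 -0.0016] F [-0.1 -1.2  7.4] w 54.6 gf 66.5
 rz -0.000  then x 0.7 y 0.6 z -0.3
[ 0.466 -0.064  0.434]
```

```bash
python3 -m inch '{"slide":[[0,0,0],[0,0,0],[0,0,0],[0,0,0],[0,0,-20],[0,0,-40],[0,0,-40],[0,0,-40],[0,0,-40],[0,0,0],[0,0,0]],"delta_rot":[[0,0,0],[0,0,0],[0,0,0],[0,0,0],[0,0,0],[0,0,0],[0,0,0],[0,0,0],[0,0,0],[0,0,0],[0,0,0]],"gripper":[0,0,0,0,0,0,0,0,0,0,0]}'
python3 - <<'E'
from h import *
im=snap("wrist"); cv2.imwrite("pics/w5.png",im["frame"][:,:,::-1])
for o in trace("wrist","tin0"):
    P=cloud(im,o["mask"]); T,z=top(P,.005,70); print(round(o["confidence"],2),np.round(o["xy"]),len(T),rect(T),round(z,3),im["frame"][o["mask"]].mean(0).round())
plan((582,228,174,-.148))
E
```

```text
t: 16.87
eef_pos: [0.4849, -0.0582, 0.3193]
tool_rot: [0.002, -0.133, 0.991, -0.001]
force: [0.5, 0.1, -1.5]
grip_width: 0.0856
grip_force: 0.0
0.94 [473. 260.] 2026 (array([583.1, 344.8, 109.8,  57.9]), np.float64(-0.211)) 0.029 [191. 188. 196.]
0.78 [411.  62.] 3673 (array([328.4, 104.3, 108.9,  56.5]), np.float64(-0.554)) 0.03 [244. 168.  90.]
0.73 [412. 244.] 2078 (array([579.9, 227.9, 109. ,  57.3]), np.float64(-0.159)) 0.029 [194. 192. 200.]
0.7 [257. 164.] 5223 (array([484.2, -58.7, 109. ,  55.9]), np.float64(0.267)) 0.162 [217. 216. 226.]
0.7 [508. 180.] 197 (array([441.2, 313. ,  38.9,  15.8]), np.float64(0.421)) 0.026 [ 39.  67. 131.]
t 17.0 tcp [484.1 -57.9 316.6] yaw_y 1.837 tilt [-0.0021  0.0008] F [ 0.  -0.5 -1.2] w 85.5 gf 0.0
 rz 0.414  then x -54.7 y 297.2 z 142.6
```

View pics/w5.png

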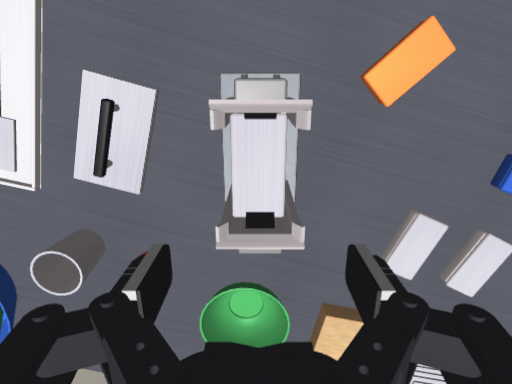

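```bash
python3 -m inch '{"slide":[[0,0,0],[0,0,0],[0,0,0],[0,0,0],[-6.8,37.2,0],[-6.8,37.2,0],[-6.8,37.2,0],[-6.8,37.2,0],[-6.8,37.2,10],[-6.8,37.2,10],[-6.8,37.2,10],[-6.8,37.2,10],[0,0,35],[0,0,35],[0,0,33],[0,0,0],[0,0,0],[0,0,0]],"delta_rot":[[0,0,0.103],[0,0,0.103],[0,0,0.103],[0,0,0.103],[0,0,0],[0,0,0],[0,0,0],[0,0,0],[0,0,0],[0,0,0],[0,0,0],[0,0,0],[0,0,0],[0,0,0],[0,0,0],[0,0,0],[0,0,0],[0,0,0]],"gripper":[0,0,0,0,0,0,0,0,0,0,0,0,0,0,0,0,0,0]}'
python3 - <<'E'
from h import *
im=snap("wrist")
for o in trace("wrist","tin0")[:4]:
    P=cloud(im,o["mask"]); T,z=top(P,.005,90); print(o["confidence"],np.round(o["xy"]),len(T),rect(T),round(z,3),im["frame"][o["mask"]].mean(0).round())
plan((582,228,11,-.148))
E
```

```text
t: 18.47
eef_pos: [0.5822, 0.2285, 0.1762]
tool_rot: [0.001, 0.073, 0.997, 0.0]
force: [-0.4, 0.1, 1.1]
grip_width: 0.0854
grip_force: 0.0
0.94 [374.   7.] 1239 (array([456.5, 362.2, 105.1,  12.2]), np.float64(1.424)) 0.03 [ 68. 110. 196.]
0.75 [255. 165.] 6000 (array([580.5, 228.2, 109.7,  56. ]), np.float64(-0.151)) 0.03 [224. 223. 233.]
0.62 [376. 151.] 6341 (array([584. , 345.9, 110.4,  56.5]), np.float64(-0.213)) 0.03 [213. 211. 220.]
t 18.6 tcp [582.4 228.5 177. ] yaw_y 1.425 tilt [0.0037 0.0007] F [-0.  -0.6 -0.1] w 85.3 gf 0.0
 rz 0.002  then x 0.3 y -0.6 z 166.0
```

```bash
python3 -m inch '{"slide":[[0.3,-0.5,38],[0,0,40],[0,0,40],[0,0,30],[0,0,12],[0,0,5],[0,0,0],[0,0,0],[0,0,0],[0,0,0],[0,0,0],[0,0,0],[0,0,-20],[0,0,-40],[0,0,-40],[0,0,-40],[0,0,-40],[0,0,-40],[0,0,-40],[0,0,-38]],"delta_rot":[[0,0,0],[0,0,0],[0,0,0],[0,0,0],[0,0,0],[0,0,0],[0,0,0],[0,0,0],[0,0,0],[0,0,0],[0,0,0],[0,0,0],[0,0,0],[0,0,0],[0,0,0],[0,0,0],[0,0,-0.103],[0,0,-0.103],[0,0,-0.103],[0,0,-0.105]],"gripper":[0,0,0,0,0,0,0,255,255,255,255,255,255,255,255,255,255,255,255,255]}'
python3 - <<'E'
from h import *
im=snap("scene") 
plan((485,-58.3,310,.266))
E
```

```text
t: 20.23
eef_pos: [0.5804, 0.2279, 0.3114]
tool_rot: [0.001, -0.136, 0.991, 0.0]
force: [1.2, -0.4, -1.6]
grip_width: 0.0542
grip_force: 64.1
t 20.3 tcp [581.9 228.2 319.6] yaw_y 1.851 tilt [0.0149 0.0028] F [-1.6 -0.9  5.4] w 54.6 gf 64.2
 rz 0.014  then x 168.8 y -251.0 z 9.6
```

```bash
python3 -m inch '{"slide":[[21.1,-31.4,0],[21.1,-31.4,0],[21.1,-31.4,0],[21.1,-31.4,0],[21.1,-31.4,0],[21.1,-31.4,0],[21.1,-31.4,0],[21.1,-31.4,0],[0,0,0],[0,0,0],[0,0,0],[0,0,0]],"delta_rot":[[0,0,0],[0,0,0],[0,0,0],[0,0,0],[0,0,0],[0,0,0],[0,0,0],[0,0,0],[0,0,0],[0,0,0],[0,0,0],[0,0,0]],"gripper":[255,255,255,255,255,255,255,255,255,255,255,255]}'
cat >> h.py <<'E'
def align(ztop=None):
    s=r.read_state(); tcp=np.array(s["eef_pos"]); zt=tcp[2]+.0185
    im=snap("wrist"); v,u=np.nonzero(im["depth"]>0); P=world(im,np.c_[u,v])
    Q=P[(abs(P[:,2]-zt)<.006)&(u>180)&(u<335)]
    a=.266; ex=np.array([np.cos(a),np.sin(a)]); ey=np.array([-ex[1],ex[0]])
    D=P[(P[:,2]>.2)&(P[:,2]<.212)]; D=D[np.hypot(D[:,0]-.484,D[:,1]+.058)<.1]
    mx=lambda A,e,h:(np.percentile(A[:,:2]@e,.2)+h)*1000
    my=lambda A:np.percentile(A[:,:2]@ey,[.5,99.5]).mean()*1000
    print("tin top",np.median(Q[:,2]),"angle",rect(Q)[1],"slide x %.1f y %.1f"%(mx(Q,ex,.055)-mx(D,ex,.069), my(D)-my(Q)))
    plan((485,-58.3,190.2,.266)); return im
E
python3 -c "
from h import *
align()"
```

```text
t: 21.28
eef_pos: [0.4851, -0.058, 0.3081]
tool_rot: [0.0, -0.134, 0.991, -0.0]
force: [0.2, -0.7, -1.2]
grip_width: 0.0548
grip_force: 64.1
tin top 0.3250510729218431 angle 0.265 slide x -0.1 y 1.5
t 21.3 tcp [485.2 -57.8 307.9] yaw_y 1.841 tilt [0.0003 0.0001] F [ 0.1 -0.4 -1.1] w 54.6 gf 64.1
 rz 0.004  then x 0.3 y -0.4 z 117.7
```

```bash
python3 -m inch '{"slide":[[0,0.7,30],[0,0,40],[0,0,15],[0,0,0],[0,0,5],[0,0,5],[0,0,5],[0,0,5],[0,0,5],[0,0,5],[0,0,3],[0,0,0]],"delta_rot":[[0,0,0.004],[0,0,0],[0,0,0],[0,0,0],[0,0,0],[0,0,0],[0,0,0],[0,0,0],[0,0,0],[0,0,0],[0,0,0],[0,0,0]],"gripper":[255,255,255,255,255,255,255,255,255,255,255,255]}'; python3 -m inch '{"slide":[[0,0,5],[0,0,6],[0,0,6],[0,0,6],[0,0,6],[0,0,6],[0,0,5],[0,0,4],[0,0,0],[0,0,0]],"delta_rot":[[0,0,0],[0,0,0],[0,0,0],[0,0,0],[0,0,0],[0,0,0],[0,0,0],[0,0,0],[0,0,0],[0,0,0]],"gripper":[255,255,255,255,255,255,255,255,255,255]}'
python3 - <<'E'
from h import *
plan((484.9,-58.3,138,None))
E
```

```text
t: 22.33
eef_pos: [0.4847, -0.0584, 0.1897]
tool_rot: [-0.0, -0.132, 0.991, -0.0]
force: [-0.8, -1.3, 0.5]
grip_width: 0.0545
grip_force: 64.7
t: 23.17
eef_pos: [0.4868, -0.0589, 0.1473]
tool_rot: [0.003, -0.132, 0.991, -0.001]
force: [3.8, -0.6, 6.2]
grip_width: 0.0544
grip_force: 66.5
t 23.2 tcp [486.8 -58.9 147.3] yaw_y 1.835 tilt [ 0.006  -0.0017] F [ 3.8 -0.6  6.2] w 54.4 gf 66.5
 rz -0.000  then x 1.7 y 1.0 z 9.3
```

```bash
python3 -m inch '{"slide":[[0,0,3],[0,0,3],[0,0,2],[0,0,0],[0,0,0],[0,0,0]],"delta_rot":[[0,0,0],[0,0,0],[0,0,0],[0,0,0],[0,0,0],[0,0,0]],"gripper":[255,255,255,255,255,255]}';  python3 -m inch '{"slide":[[0,0,0],[0,0,0],[0,0,0],[0,0,0],[0,0,-20],[0,0,-40],[0,0,-40],[0,0,-40],[0,0,-40],[0,0,0],[0,0,0]],"delta_rot":[[0,0,0],[0,0,0],[0,0,0],[0,0,0],[0,0,0],[0,0,0],[0,0,0],[0,0,0],[0,0,0],[0,0,0],[0,0,0]],"gripper":[0,0,0,0,0,0,0,0,0,0,0]}'
python3 - <<'E'
from h import *
im=snap("wrist"); cv2.imwrite("pics/w6.png",im["frame"][:,:,::-1])
for o in trace("wrist","tin0"):
    P=cloud(im,o["mask"]); T,z=top(P,.005,70); print(round(o["confidence"],2),np.round(o["xy"]),len(T),rect(T),round(z,3),im["frame"][o["mask"]].mean(0).round())
plan((585.5,345.5,176,-.212))
E
```

```text
t: 23.67
eef_pos: [0.4868, -0.0589, 0.1394]
tool_rot: [0.003, -0.132, 0.991, -0.001]
force: [3.1, 0.2, 8.0]
grip_width: 0.0544
grip_force: 66.7
t: 24.58
eef_pos: [0.4852, -0.0584, 0.3193]
tool_rot: [0.002, -0.132, 0.991, -0.001]
force: [-0.6, 0.1, -0.1]
grip_width: 0.0852
grip_force: 0.0
0.96 [258. 163.] 5347 (array([485.7, -58.8, 111.1,  56.1]), np.float64(0.262)) 0.162 [218. 217. 227.]
0.77 [474. 259.] 1998 (array([583.2, 344.3, 109.8,  57.2]), np.float64(-0.191)) 0.029 [194. 192. 199.]
0.74 [505. 180.] 189 (array([439.7, 313.2,  38.9,  15.6]), np.float64(0.37)) 0.025 [ 42.  68. 130.]
0.74 [  5. 144.] 852 (array([ 551.4, -422.9,  156.2,   23.3]), np.float64(0.03)) 0.011 [205. 203. 212.]
0.73 [408.  63.] 3752 (array([327.8, 104.5, 109.4,  56.2]), np.float64(-0.551)) 0.029 [243. 170.  91.]
t 24.7 tcp [484.4 -58.1 316.5] yaw_y 1.835 tilt [-0.0022  0.0008] F [ 0.5  0.7 -0.3] w 85.6 gf 0.0
 rz 0.476  then x -13.9 y 415.9 z 140.5
```

View pics/w6.png

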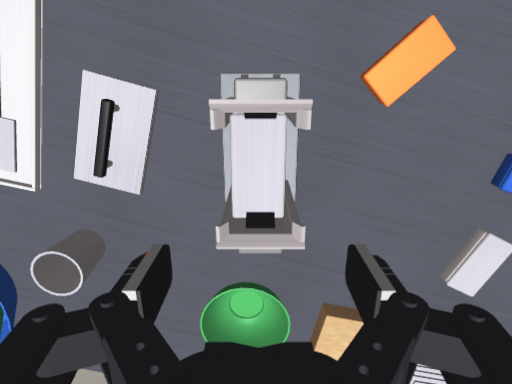

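```bash
python3 -m inch '{"slide":[[0,0,0],[0,0,0],[0,0,0],[0,0,0],[-1.3,37.8,0],[-1.3,37.8,0],[-1.3,37.8,0],[-1.3,37.8,0],[-1.3,37.8,0],[-1.3,37.8,0],[-1.3,37.8,0],[-1.3,37.8,5],[-1.3,37.8,10],[-1.3,37.8,15],[-1.3,37.8,20],[0,0,35],[0,0,35],[0,0,24],[0,0,0],[0,0,0]],"delta_rot":[[0,0,0.119],[0,0,0.119],[0,0,0.119],[0,0,0.119],[0,0,0],[0,0,0],[0,0,0],[0,0,0],[0,0,0],[0,0,0],[0,0,0],[0,0,0],[0,0,0],[0,0,0],[0,0,0],[0,0,0],[0,0,0],[0,0,0],[0,0,0],[0,0,0]],"gripper":[0,0,0,0,0,0,0,0,0,0,0,0,0,0,0,0,0,0,0,0]}'; python3 -m inch '{"slide":[[0,0,0]],"delta_rot":[[0,0,0]],"gripper":[0]}' >/dev/null
python3 - <<'E'
from h import *
im=snap("wrist")
for o in trace("wrist","tin0")[:4]:
    P=cloud(im,o["mask"]); T,z=top(P,.005,90); print(o["confidence"],np.round(o["xy"]),len(T),rect(T),round(z,3),im["frame"][o["mask"]].mean(0).round())
plan((585.5,345.5,11,-.212))
E
```

```text
t: 26.35
eef_pos: [0.5854, 0.344, 0.1725]
tool_rot: [-0.002, 0.106, 0.994, -0.001]
force: [-0.1, -0.5, 0.4]
grip_width: 0.0855
grip_force: 0.0
0.66 [260. 164.] 6081 (array([583.8, 346.3, 109.4,  56. ]), np.float64(-0.205)) 0.03 [231. 230. 238.]
0.59 [238.  17.] 3435 (array([451.1, 364.3, 111.7,  27.9]), np.float64(1.382)) 0.03 [ 99. 151. 232.]
t 26.5 tcp [586.6 344.4 176.4] yaw_y 1.359 tilt [0.0032 0.0012] F [-0.   0.1 -0.7] w 85.3 gf 0.0
 rz 0.000  then x 1.3 y 0.8 z 165.4
```

```bash
python3 -m inch '{"slide":[[0.9,1.3,38],[0,0,40],[0,0,40],[0,0,30],[0,0,12],[0,0,4],[0,0,0],[0,0,0],[0,0,0],[0,0,0],[0,0,0],[0,0,0],[0,0,-20],[0,0,-40],[0,0,-40],[0,0,-40],[0,0,-40],[0,0,-40],[0,0,-40],[0,0,-38]],"delta_rot":[[0,0,0],[0,0,0],[0,0,0],[0,0,0],[0,0,0],[0,0,0],[0,0,0],[0,0,0],[0,0,0],[0,0,0],[0,0,0],[0,0,0],[0,0,0],[0,0,0],[0,0,0],[0,0,0],[0,0,-0.119],[0,0,-0.119],[0,0,-0.119],[0,0,-0.119]],"gripper":[0,0,0,0,0,0,0,255,255,255,255,255,255,255,255,255,255,255,255,255]}'; python3 -m inch '{"slide":[[0,0,0],[0,0,0]],"delta_rot":[[0,0,0],[0,0,0]],"gripper":[255,255]}' >/dev/null
python3 - <<'E'
from h import *
plan((485,-58.3,310,.266))
E
```

```text
t: 28.2
eef_pos: [0.5846, 0.3455, 0.312]
tool_rot: [0.001, -0.135, 0.991, 0.0]
force: [1.0, 0.8, -1.5]
grip_width: 0.0548
grip_force: 64.0
t 28.4 tcp [585.5 345.9 311.5] yaw_y 1.835 tilt [0.0055 0.0021] F [ 0.3 -0.7 -3. ] w 54.7 gf 64.1
 rz -0.002  then x 203.2 y -363.5 z 1.5
```

11 rows of 18.5, -33.05.

```bash
python3 -m inch '{"slide":[[18.5,-33,0],[18.5,-33,0],[18.5,-33,0],[18.5,-33,0],[18.5,-33,0],[18.5,-33,0],[18.5,-33,0],[18.5,-33,0],[18.5,-33,0],[18.5,-33,0],[18.5,-33,0],[0,0,0],[0,0,0],[0,0,0],[0,0,0]],"delta_rot":[[0,0,0],[0,0,0],[0,0,0],[0,0,0],[0,0,0],[0,0,0],[0,0,0],[0,0,0],[0,0,0],[0,0,0],[0,0,0],[0,0,0],[0,0,0],[0,0,0],[0,0,0]],"gripper":[255,255,255,255,255,255,255,255,255,255,255,255,255,255,255]}'; python3 -c "
from h import *
align()"
```

```text
t: 29.62
eef_pos: [0.4836, -0.0567, 0.3078]
tool_rot: [-0.0, -0.132, 0.991, 0.0]
force: [-0.3, -0.4, -0.7]
grip_width: 0.0545
grip_force: 64.1
tin top 0.3241384719015585 angle 0.267 slide x -1.4 y -0.4
t 29.7 tcp [483.7 -56.7 308. ] yaw_y 1.836 tilt [-0.0007  0.0004] F [-0.4  1.  -1.7] w 54.3 gf 64.1
 rz -0.000  then x -0.8 y -1.9 z 117.8
```

```bash
python3 -m inch '{"slide":[[-1.2,-1.0,30],[0,0,40],[0,0,15],[0,0,0],[0,0,5],[0,0,5],[0,0,5],[0,0,5],[0,0,5],[0,0,5],[0,0,3],[0,0,0]],"delta_rot":[[0,0,0],[0,0,0],[0,0,0],[0,0,0],[0,0,0],[0,0,0],[0,0,0],[0,0,0],[0,0,0],[0,0,0],[0,0,0],[0,0,0]],"gripper":[255,255,255,255,255,255,255,255,255,255,255,255]}'; python3 -m inch '{"slide":[[0,0,5],[0,0,6],[0,0,6],[0,0,6],[0,0,6],[0,0,6],[0,0,5],[0,0,4],[0,0,0],[0,0,0]],"delta_rot":[[0,0,0],[0,0,0],[0,0,0],[0,0,0],[0,0,0],[0,0,0],[0,0,0],[0,0,0],[0,0,0],[0,0,0]],"gripper":[255,255,255,255,255,255,255,255,255,255]}'
```

```text
t: 30.67
eef_pos: [0.4852, -0.0585, 0.1903]
tool_rot: [0.0, -0.132, 0.991, 0.0]
force: [0.1, 0.7, -2.3]
grip_width: 0.0543
grip_force: 64.5
t: 31.5
eef_pos: [0.487, -0.0588, 0.1478]
tool_rot: [0.003, -0.131, 0.991, -0.001]
force: [3.3, 2.1, 8.3]
grip_width: 0.0545
grip_force: 65.4
```

```bash
python3 -m inch '{"slide":[[0,0,3],[0,0,3],[0,0,1.5],[0,0,0],[0,0,0],[0,0,0]],"delta_rot":[[0,0,0],[0,0,0],[0,0,0],[0,0,0],[0,0,0],[0,0,0]],"gripper":[255,255,255,255,255,255]}';  python3 -m inch '{"slide":[[0,0,0],[0,0,0],[0,0,0],[0,0,0],[0,0,-20],[0,0,-40],[0,0,-40],[0,0,-40],[0,0,-40],[0,0,0],[0,0,0]],"delta_rot":[[0,0,0],[0,0,0],[0,0,0],[0,0,0],[0,0,0],[0,0,0],[0,0,0],[0,0,0],[0,0,0],[0,0,0],[0,0,0]],"gripper":[0,0,0,0,0,0,0,0,0,0,0]}'
python3 - <<'E'
from h import *
im=snap("wrist"); cv2.imwrite("pics/w7.png",im["frame"][:,:,::-1])
for o in trace("wrist","tin0"):
    P=cloud(im,o["mask"]); T,z=top(P,.005,70); print(round(o["confidence"],2),np.round(o["xy"]),len(T),rect(T),round(z,3),im["frame"][o["mask"]].mean(0).round())
for o in trace("wrist","cover")[:2]:
    P=cloud(im,o["mask"]); T,z=top(P,.004,97); B=P[(P[:,2]<.022)&(P[:,2]>.010)]; print("cover",round(o["confidence"],2),o["xy"],rect(T),z,rect(B))
im=snap("top")
for o in trace("top","cover")[:2]:
    P=cloud(im,o["mask"]); T,z=top(P,.004,97); print("cover",round(o["confidence"],2),o["xy"],rect(T),z)
plan((535,-269,150,-.02))
E
```

```text
t: 32.0
eef_pos: [0.4871, -0.0588, 0.1405]
tool_rot: [0.003, -0.132, 0.991, -0.001]
force: [4.8, 0.3, 8.7]
grip_width: 0.0549
grip_force: 65.7
t: 32.92
eef_pos: [0.4855, -0.0586, 0.3203]
tool_rot: [0.002, -0.132, 0.991, -0.001]
force: [-0.7, 0.2, -0.8]
grip_width: 0.0857
grip_force: 0.0
0.95 [256. 164.] 5198 (array([484.9, -59. , 109.3,  55.9]), np.float64(0.267)) 0.162 [219. 218. 228.]
0.95 [506. 178.] 202 (array([439.2, 312.9,  42.4,  16.2]), np.float64(0.366)) 0.025 [ 42.  69. 131.]
0.77 [410.  63.] 3732 (array([327.8, 104.3, 109.4,  56.4]), np.float64(-0.553)) 0.03 [244. 170.  91.]
cover 0.7 [114.6, 129.8] (array([ 530.8, -267.2,  109.5,   14.5]), np.float64(0.002)) 0.04955080689279297 (array([ 531.3, -267.6,  162.5,  102.6]), np.float64(-0.005))
cover 0.31 [5.8, 141.1] (array([ 541.1, -423.2,  177.3,   23.3]), np.float64(0.019)) 0.01182879230147891 (array([ 556.1, -422.5,  146.7,   22.8]), np.float64(0.016))
cover 0.69 [305.5, 190.6] (array([ 535. , -270.2,  105.7,   12.5]), np.float64(-0.037)) 0.05073593757230923
cover 0.37 [189.1, 126.0] (array([789.8, 179.3,  99.5,  95.5]), np.float64(0.039)) 0.039358292149729766
t 33.2 tcp [484.8 -58.4 317.4] yaw_y 1.835 tilt [-0.0029  0.0011] F [ 0.3  0.1 -0.3] w 85.3 gf 0.0
 rz 0.284  then x -54.4 y -209.6 z 167.4
```

View pics/w7.png

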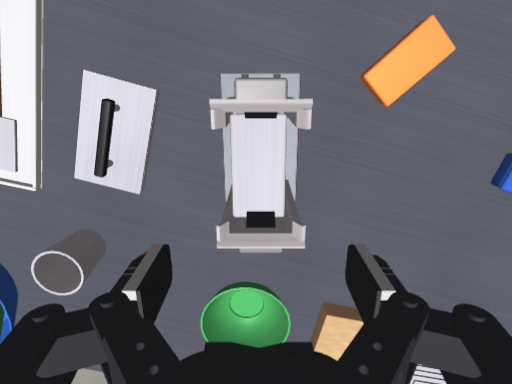

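```bash
python3 -m inch '{"slide":[[0,0,0],[0,0,0],[0,0,0],[-9,-35,0],[-9,-35,0],[-9,-35,0],[-9,-35,0],[-8.7,-35,10],[-8.7,-35,20],[0,0,38],[0,0,38],[0,0,30],[0,0,30],[0,0,0],[0,0,0],[0,0,0]],"delta_rot":[[0,0,0.09],[0,0,0.09],[0,0,0.09],[0,0,0],[0,0,0],[0,0,0],[0,0,0],[0,0,0],[0,0,0],[0,0,0],[0,0,0],[0,0,0],[0,0,0],[0,0,0],[0,0,0],[0,0,0]],"gripper":[110,110,110,110,110,110,110,110,110,110,110,110,110,110,110,110]}'
python3 - <<'E'
from h import *
im=snap("wrist")
for o in trace("wrist","cover")[:1]:
    P=cloud(im,o["mask"]); T,z=top(P,.004,97); B=P[(P[:,2]<.022)&(P[:,2]>.010)]; print("cover",round(o["confidence"],2),o["xy"],rect(T),z,rect(B))
plan((533,-268.4,23,-.005))
E
```

```text
t: 34.5
eef_pos: [0.5379, -0.2692, 0.1544]
tool_rot: [0.001, 0.003, 1.0, -0.001]
force: [-0.2, -0.1, 0.9]
grip_width: 0.0487
grip_force: 0.0
cover 0.84 [259.5, 157.1] (array([ 530.6, -267.9,  109. ,   13.9]), np.float64(-0.013)) 0.0495323874302265 (array([ 531.6, -268. ,  161.7,  102.4]), np.float64(-0.005))
t 34.6 tcp [ 538.  -269.2  155. ] yaw_y 1.565 tilt [ 0.0029 -0.0023] F [ 0.2  1.2 -0.1] w 48.6 gf 0.0
 rz -0.001  then x 5.0 y 0.8 z 132.0
```

```bash
python3 -m inch '{"slide":[[5,0.8,38],[0,0,40],[0,0,35],[0,0,14],[0,0,5],[0,0,0],[0,0,0],[0,0,0],[0,0,0],[0,0,0],[0,0,0],[0,0,-15],[0,0,-35],[0,0,-40],[0,0,-40],[0,0,-40],[0,0,-40],[0,0,-40],[0,0,-40],[0,0,-30]],"delta_rot":[[0,0,0],[0,0,0],[0,0,0],[0,0,0],[0,0,0],[0,0,0],[0,0,0],[0,0,0],[0,0,0],[0,0,0],[0,0,0],[0,0,0],[0,0,0],[0,0,0],[0,0,0],[0,0,0],[0,0,0],[0,0,-0.09],[0,0,-0.09],[0,0,-0.09]],"gripper":[110,110,110,110,110,110,255,255,255,255,255,255,255,255,255,255,255,255,255,255]}'; python3 -m inch '{"slide":[[0,0,0],[0,0,0]],"delta_rot":[[0,0,0],[0,0,0]],"gripper":[255,255]}' >/dev/null
python3 - <<'E'
from h import *
plan((484.9,-58.3,340,.266))
E
```

```text
t: 36.27
eef_pos: [0.5319, -0.2675, 0.3451]
tool_rot: [0.001, -0.134, 0.991, -0.001]
force: [0.8, 0.0, -2.9]
grip_width: 0.0126
grip_force: 59.2
t 36.4 tcp [ 532.2 -267.8  342.1] yaw_y 1.834 tilt [ 0.0023 -0.0018] F [-0.6  0.6 -4.6] w 12.8 gf 59.2
 rz -0.003  then x -9.4 y 214.6 z 2.1
```

```bash
python3 -m inch '{"slide":[[-1.6,35.8,0],[-1.6,35.8,0],[-1.6,35.8,0],[-1.6,35.8,0],[-1.6,35.8,0],[-1.6,35.8,0],[0,0,0],[0,0,0],[0,0,0],[0,0,0]],"delta_rot":[[0,0,-0.003],[0,0,0],[0,0,0],[0,0,0],[0,0,0],[0,0,0],[0,0,0],[0,0,0],[0,0,0],[0,0,0]],"gripper":[255,255,255,255,255,255,255,255,255,255]}'
python3 - <<'E'
from h import *
plan((484.7,-58.2,236,.266))
im=snap("wrist"); v,u=np.nonzero(im["depth"]>0); P=world(im,np.c_[u,v]); zt=r.read_state()["eef_pos"][2]-.007
Q=P[(abs(P[:,2]-zt)<.008)&(np.hypot(P[:,0]-.485,P[:,1]+.058)<.12)]; print(len(Q),np.median(Q[:,2]),rect(Q))
a=.266; ex=np.array([np.cos(a),np.sin(a)]); ey=np.array([-ex[1],ex[0]])
print("cover centre along x",np.percentile(Q[:,:2]@ex,.2)*1000+81,"y",np.percentile(Q[:,:2]@ey,[.5,99.5])*1000,"disp 450.6 -182")
N=Q[Q[:,:2]@ex<.41]; A=np.c_[N[:,:2],np.ones(len(N))]; print("slopes",np.linalg.lstsq(A,N[:,2],rcond=None)[0][:2])
E
```

```text
t: 37.27
eef_pos: [0.4849, -0.0589, 0.3397]
tool_rot: [-0.001, -0.132, 0.991, 0.0]
force: [0.3, -1.1, -3.6]
grip_width: 0.0131
grip_force: 59.8
t 37.3 tcp [484.9 -58.9 339.7] yaw_y 1.836 tilt [-0.002   0.0006] F [ 0.3 -1.1 -3.6] w 13.1 gf 59.8
 rz -0.000  then x 0.0 y 0.7 z 103.7
32330 0.3323744102063483 (array([482.3, -59. , 161.5, 102.8]), np.float64(0.273))
cover centre along x 450.45904475331935 y [-234.17425706 -133.56485348] disp 450.6 -182
slopes [-0.00247723  0.00119184]
```

```bash
python3 -m inch '{"slide":[[0,1.2,30],[0,0,40],[0,0,30],[0,0,5],[0,0,5],[0,0,4],[0,0,3],[0,0,2],[0,0,0],[0,0,0]],"delta_rot":[[0,0,0],[0,0,0],[0,0,0],[0,0,0],[0,0,0],[0,0,0],[0,0,0],[0,0,0],[0,0,0],[0,0,0]],"gripper":[255,255,255,255,255,255,255,255,255,255]}'
python3 - <<'E'
from h import *
plan((484.7,-58.2,219,.266))
E
```

```text
t: 38.15
eef_pos: [0.4849, -0.0571, 0.2225]
tool_rot: [0.001, -0.133, 0.991, -0.0]
force: [0.9, 1.2, -3.2]
grip_width: 0.013
grip_force: 59.8
t 38.1 tcp [484.9 -57.1 222.5] yaw_y 1.838 tilt [ 0.0012 -0.0005] F [ 0.9  1.2 -3.2] w 13.0 gf 59.8
 rz 0.001  then x 0.5 y -1.0 z 3.5
```

Still hanging free. The skirt is already around the rim, so I'll lower a little more.

```bash
python3 -m inch '{"slide":[[0,0,2],[0,0,1.5],[0,0,1],[0,0,0],[0,0,0]],"delta_rot":[[0,0,0],[0,0,0],[0,0,0],[0,0,0],[0,0,0]],"gripper":[255,255,255,255,255]}'; python3 -m inch '{"slide":[[0,0,0],[0,0,0],[0,0,0],[0,0,-15],[0,0,-35],[0,0,-40],[0,0,-40],[0,0,0],[0,0,0],[0,0,0]],"delta_rot":[[0,0,0],[0,0,0],[0,0,0],[0,0,0],[0,0,0],[0,0,0],[0,0,0],[0,0,0],[0,0,0],[0,0,0]],"gripper":[110,110,110,110,110,110,110,110,110,110]}'
python3 - <<'E'
from h import *
im=snap("wrist"); 
for o in trace("wrist","cover")[:1]:
    P=cloud(im,o["mask"]); B=P[(P[:,2]<.218)&(P[:,2]>.205)]; print(rect(B),np.median(B[:,2])); A=np.c_[B[:,:2],np.ones(len(B))]; print(np.linalg.lstsq(A,B[:,2],rcond=None)[0][:2])
im=snap("scene"); f=im["frame"]; cv2.imwrite("pics/s8.png",cv2.resize(f[90:290,120:390,::-1],None,fx=2.9,fy=2.9,interpolation=cv2.INTER_CUBIC))
plan()
E
```

```text
t: 38.57
eef_pos: [0.4847, -0.0571, 0.2181]
tool_rot: [0.001, -0.133, 0.991, -0.0]
force: [-2.7, 0.5, 5.6]
grip_width: 0.0129
grip_force: 60.9
t: 39.4
eef_pos: [0.4844, -0.057, 0.3465]
tool_rot: [-0.001, -0.133, 0.991, 0.0]
force: [0.2, -0.5, -0.5]
grip_width: 0.0485
grip_force: 0.0
(array([483.1, -57.2, 162.3, 102.4]), np.float64(0.267)) 0.2107583231179149
[7.33735245e-04 1.35824448e-05]
t 39.5 tcp [484.4 -57.  346. ] yaw_y 1.838 tilt [-0.0028  0.001 ] F [ 0.2 -0.8  0.8] w 48.8 gf 0.0
```

View pics/s8.png

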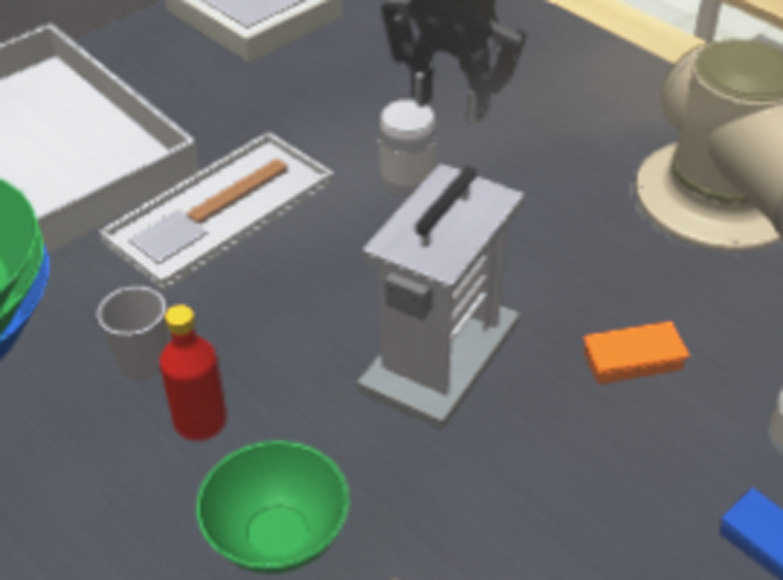

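The crop shows the cover seated squarely and level at (445,222), with three tins stacked under it at (468,295). The turner is flat in the tray at (210,210), and the gripper is clear.

```bash
python3 -c "
from plant import job
print(job.close_job())"
```

```text
the job is handed in; nothing more can be done
None
```

The job is handed in, with no verdict returned: the turner lies flat in the tray, all three grey tins are under the catches, the cover is seated squarely on the dispenser, and I saw no bystander moved.

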